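# Square a pair of blanks into the drilling jig and hold them

## Robot

A 6-joint arm with a two-finger parallel gripper is mounted at the origin on the work surface. World frame = base frame: x ahead of the robot, y to its left, z up, the work surface at z = 0. Lengths are in m, angles in rad, forces in N, time in s.
With the tool pointing down it reaches from about 0.325 to 0.9 m from the base axis. Payload 6.1 kg.
Tool frame: the origin (TCP) lies midway between the tips of the shut fingers; the grasp point (between the pads) lies 19 mm behind it (env.pinch_z is the distance from the TCP to the grasp point, in m); z points along the fingers, y is the direction in which the jaws open and shut (so a half turn about z gives the same grasp; the last joint's range is limited). The gripper opens to 87 mm and grips with 3 to 60 N. Pads are 19 mm wide; open, the fingers measure 117 mm over their backs; the gripper's body (75 mm by 190 mm) begins 51 mm behind the grasp point.
Start: joints at [1.002, 0.22, 1.526, -0, 1.395, -0.126], TCP at [0.268, 0.565, 0.223] pointing down, gripper open.
Joint ranges: [-2.98, 2.98], [-0.91, 2.08], [0.09, 2.57], [-1.24, 4.39], [0.2, 2.65], [-2.68, 2.68]. Speed limits (rad/s): [2.57, 2.57, 3.01, 3.14, 3.14, 3.14].

## Interface

Orientations are given as a unit quaternion [x, y, z, w].
In Python, from workcell import env gives the robot as it stands. The module is installed in compiled form; this text tells all that it offers. Calls block until the motion is done:
- env.movep(position, orientation): joint-space move of the TCP to a pose.
- env.line_to(position, speed=0.15, frame=None): straight line of the TCP; frame=None keeps the orientation; speed is the mean speed in m/s.
- env.move_j(angles): joint-space move.
- env.release() and env.close_gripper(effort=None): open the fingers fully, or close them until they stop; effort is the grip in N (None keeps the last).
- env.dwell(seconds).
- env.inverse_kinematics(position, orientation): joint angles nearest the present ones, or None.
- env.get_obs(): the state.
- env.camera(name): name is "scene" or "top" or "wrist"; returns the picture (400x640x3 uint8, red, green, blue); there is no depth.
- env.camera_info(name): a dict with "intrinsics" (3x3 intrinsics, pixels), "pose" (4x4, takes a point from camera to world coordinates). Camera axes: x right, y up, looking along -z (the intrinsics and any distortion apply to the point x, -y, -z); pixel columns grow to the right and rows downward; lengths in m; the calibration is good to about 2 mm. The wrist camera is an equidistant fisheye: a pixel r from the principal point sees the ray r / f radians off the axis. A picture is of the moment at which its call begins: read the wrist's pose just before it. camera_info takes no time and is no camera call; for the wrist camera it gives the pose at the moment of the call.
A pose or a line that the arm cannot do raises env.Unreachable and nothing moves.
- env.finish_job(): hands the job in, once; it reports no verdict.
Trained networks look in the newest picture that a camera, given by its name, has taken for a name from the list of things; names that differ only in an ending like _2 or _b are one class to them, and where a whole thing is asked for, a point or a joint stands for the part that bears it (a point fixed in the world has none). Each returns a list of dicts, best first, with "score" (0 to 1); they miss things now and then, are a little off and sometimes report something else, mostly with a low value. They report only what shows in the picture. A call takes as long as a camera call. They do not tell look-alikes from the thing itself.
- env.find_in(label, camera): "location" ([x, y, z] in m, in the coordinates of the camera as it stood for that picture, good to about 4 mm: the middle of the surface that is visible of it).
- env.mark_of(label, camera): "location" ([x, y, z] in m, in the coordinates of the camera as it stood for that picture, good to about 4 mm: a listed point, or the origin of a listed thing).
The state is a dict: "t": time; "qpos": joint angles; "joint_velocities": joint speeds; "joint_efforts": joint torques, N m; "tcp_pos": TCP position; "eef_rot": TCP orientation; "contact_force": force on the tool from outside, world axes, zero at the start; "torque": the same for the moment, N m; "gripper_width": finger opening in m.
Only numpy, scipy, OpenCV 4.12 (cv2) and the standard library are available. Lean on these libraries where they do the work, as an engineer would, in place of code of your own. Each camera call takes 0.05 s, during which the arm holds its last target. There are 200 camera calls.

## Task

Two identical wooden blanks are to be drilled as a pair: lay the one lying on the bench squarely on top of the one lying in the drilling jig, then slide the pile along the jig's bed into the corner so that both blanks sit flush against the end fence and the side fence at once. Finish while still holding the pile there, pressing it firmly against both fences; do not let go. Leave the round tin and the stepped plywood offcut beside them where they are.

Things in the scene. Friction and masses are not known exactly. Their poses are not given: they have to be found in the camera images.
- jig: drilling jig fixed to the bench: flat, slippery grey laminated bed 280 (its x) x 190 (its y) x 12 mm thick with two dark wooden fences on it. Origin at the centre of the bed's underside, on the bench; bed top 12 mm above it. The corner to press into is towards the jig's +x and +y.
- corner (a point): inner corner of the jig where the inner faces of the two fences meet, on the bed top; axes parallel to the jig's. It is at (110, 65, 12) mm in the jig's frame. A blank lying along the jig's x and flush with both fences has its centre at (-75, -25) mm from this point.
- end_fence: end fence: straight, waxed (slippery) wooden bar across the jig's +x end, 20 mm thick, 190 mm long, 30 mm high above the bed; its inner face (towards the jig's -x) is at x = 110 mm in the jig's frame. Origin at the centre of its underside.
- side_fence: side fence: waxed wooden bar along the jig's +y side, 20 mm thick, 30 mm high above the bed; inner face (towards -y) at y = 65 mm in the jig's frame. In two pieces, from x = -140 to 0 and from 70 to 110 mm in the jig's frame: the open 70 mm gap between, centred on the middle of a seated blank, lets a gripper finger pass. Origin on the bed at jig (0, 75, 12) mm.
- lower_blank: light wooden blank 150 (its x) x 50 (its y) x 18 mm thick, about 0.1 kg, lying flat and loose on the jig's bed, 40 to 90 mm short of the end fence seat, roughly along the jig's x. Origin at the centre of its underside.
- upper_blank: identical light wooden blank 150 (its x) x 50 (its y) x 18 mm thick, about 0.1 kg, lying flat on the bench. Origin at the centre of its underside.
- tin: bystander: closed round steel tin, 66 mm across, 45 mm high; origin at the centre of its underside
- offcut: bystander: stepped plywood offcut, 70 x 45 mm, 24 mm high and 40 mm at its higher end; origin at the centre of its underside
Not all that is in view belongs to the job. What is shaped like the upper_blank but blue is not meant.

How it is judged:
By the outcome, as a careful person would: the job done as asked, in the order asked, and still so for the second after the job is handed in, while the arm keeps its last pose, push and grip.
It also fails if it takes over 45 s, if anything falls off the work surface, if the arm or the gripper's body presses on something with over 40 N, if the wrist force passes 120 N, or if a joint passes its speed limit or range.

## Working session

There is one attempt and no reset: what is moved stays moved. The work goes in short steps, each a Python script; the robot and the scene stay as the last script left them, time stands still between calls to the robot, and variables do not carry over. Pictures are saved under pics/ and viewed, about 8 in all and at most 12, crops included, and the job is handed in when it is done.

```bash
mkdir -p pics
cat > h.py <<'E'
import numpy as np, cv2
from workcell import env
def snap(cam,name=None):
    info=env.camera_info(cam); im=env.camera(cam)
    if name: cv2.imwrite(f'pics/{name}.png',im[:,:,::-1])
    return im,info
def w(info,p): return (np.array(info['pose'])@np.r_[p,1])[:3]
def pix2plane(info,u,v,z):
    K=np.array(info['intrinsics']);T=np.array(info['pose'])
    d=np.array([(u-K[0,2])/K[0,0],-(v-K[1,2])/K[1,1],-1]); d=T[:3,:3]@d
    return T[:3,3]+d*(z-T[2,3])/d[2]
def proj(info,p):
    K=np.array(info['intrinsics']);T=np.array(info['pose'])
    c=T[:3,:3].T@(np.array(p)-T[:3,3]); return K[0,0]*c[0]/-c[2]+K[0,2], K[1,1]*c[1]/c[2]+K[1,2]
E
python3 - <<'E'
from h import *
np.set_printoptions(precision=4,suppress=True)
ims=[]
for c in ['top','scene']:
    im,i=snap(c,c+'0'); ims.append(im)
    print(c,np.array(i['pose']),np.array(i['intrinsics']), [k for k in i])
    for l in ['jig','corner','lower_blank','upper_blank','tin','offcut','side_fence','end_fence']:
        for d in env.mark_of(l,c)[:4]:
            p=w(i,d['location']); print(l,round(d['score'],2),p,np.round(proj(i,p)))
print(env.get_obs())
E
```

```text
top [[-0.0257  0.9958 -0.0879  0.4069]
 [-0.9997 -0.0257  0.0009 -0.0236]
 [-0.0014  0.0879  0.9961  0.8153]
 [ 0.      0.      0.      1.    ]] [[371.7023   0.     324.117 ]
 [  0.     371.7023 200.2831]
 [  0.       0.       1.    ]] ['intrinsics', 'pose']
jig 0.65 [ 0.531   0.1701 -0.0025] [236. 179.]
corner 0.6 [0.6288 0.2579 0.0104] [195. 136.]
lower_blank 0.67 [0.5168 0.1368 0.0161] [249. 184.]
upper_blank 0.62 [0.2336 0.2519 0.0023] [198. 318.]
tin 0.75 [0.653  0.1965 0.0142] [222. 124.]
tin 0.6 [ 0.5412 -0.3305 -0.0043] [461. 169.]
offcut 0.95 [ 0.6301 -0.154  -0.0032] [380. 132.]
side_fence 0.75 [0.5157 0.2423 0.013 ] [201. 186.]
end_fence 0.97 [0.6524 0.1971 0.0109] [222. 124.]
scene [[-0.8036 -0.4032  0.4377  0.8114]
 [ 0.5948 -0.5674  0.5695  0.4539]
 [ 0.0187  0.718   0.6958  0.6105]
 [ 0.      0.      0.      1.    ]] [[374.5743   0.     318.0169]
 [  0.     374.5743 199.6074]
 [  0.       0.       1.    ]] ['intrinsics', 'pose']
jig 0.69 [0.5347 0.1689 0.0024] [340. 286.]
jig 0.2 [0.6284 0.2503 0.01  ] [327. 347.]
corner 0.56 [0.6305 0.2525 0.0099] [327. 349.]
corner 0
[... 181 characters left out ...]
5 -0.0015] [291. 184.]
tin 0.75 [ 0.5445 -0.3337 -0.0029] [218. 157.]
offcut 0.6 [ 0.6272 -0.152   0.0018] [219. 208.]
side_fence 0.88 [0.5212 0.2419 0.0089] [372. 309.]
end_fence 0.96 [0.6522 0.1903 0.0066] [295. 328.]
{'t': 0.9, 'qpos': array([ 1.0019,  0.2204,  1.5265, -0.    ,  1.3947, -0.1261]), 'joint_velocities': array([-0.0006,  0.0013, -0.001 ,  0.0014,  0.0009,  0.001 ]), 'joint_efforts': array([ -0.0012, -49.4549, -38.7718,   0.0699,   0.0467,  -0.    ]), 'tcp_pos': array([0.2678, 0.5647, 0.2226]), 'eef_rot': array([0.2196, 0.9756, 0.    , 0.    ]), 'contact_force': array([-0.4088, -1.0835,  1.3951]), 'torque': array([0.0235, 0.0109, 0.0588]), 'gripper_width': 0.08718483972358566}
```

View pics/top0.png

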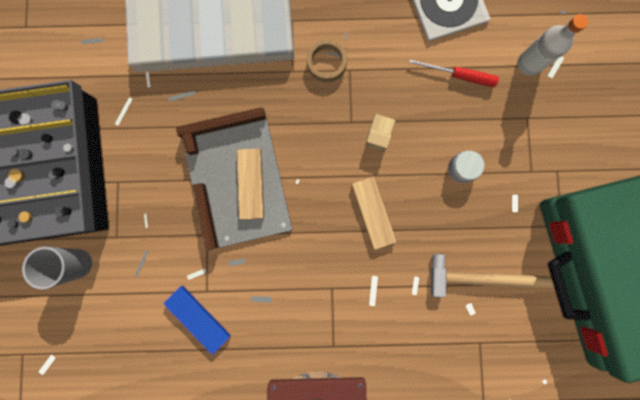

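View pics/scene0.png

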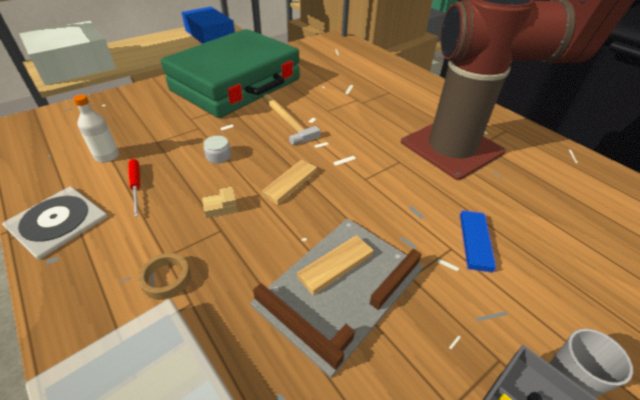

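Upper_blank candidates in the top picture are the wooden one at (374,213) and the blue one at (197,320). The wooden one fits, because blue is ruled out. The lower blank is at (249,184) on the jig, the offcut at (380,132) and the tin at (466,166). Next I segment the blanks and check with one enlarged crop.

Run:
```python
from h import *
np.set_printoptions(precision=4,suppress=True)
im=cv2.imread('pics/top0.png'); i=env.camera_info('top')
hsv=cv2.cvtColor(im,cv2.COLOR_BGR2HSV)
S=5;x0,y0,x1,y1=170,95,410,260
big=cv2.resize(im[y0:y1,x0:x1],None,fx=3.3,fy=3.3,interpolation=cv2.INTER_CUBIC)
m0=(hsv[:,:,2]>172)&(hsv[:,:,0]<25)&(hsv[:,:,1]>60)
for n,(a,b,c,d),z in [('low',(228,140,272,228),.030),('up',(345,170,402,256),.018)]:
    m=np.zeros(m0.shape,np.uint8); m[b:d,a:c]=m0[b:d,a:c]
    m=cv2.morphologyEx(m,cv2.MORPH_OPEN,np.ones((3,3)))
    cs,_=cv2.findContours(m,0,1); c_=max(cs,key=cv2.contourArea)
    r=cv2.minAreaRect(c_); box=cv2.boxPoints(r)
    P=np.array([pix2plane(i,u,v,z) for u,v in box])
    print(n,r,P.mean(0)); e=P[1]-P[0],P[2]-P[1]
    for k in e: print(np.linalg.norm(k)*1000,np.degrees(np.arctan2(k[1],k[0])))
    cv2.polylines(big,[np.int32((box-[x0-.5,y0-.5])*3.3)],True,(0,0,255),1)
cv2.imwrite('pics/crop.png',big)
print(hsv[205,330],hsv[213,374],hsv[184,249])
```

```text
low ((249.30274963378906, 183.11477661132812), (69.85166931152344, 23.680694580078125), 87.56334686279297) [0.5177 0.1341 0.03  ]
50.84509027359621 -89.01175266500304
150.14105831042434 -178.2019185956787
up ((372.21856689453125, 212.51025390625), (71.28016662597656, 52.11101150512695), 87.91743469238281) [ 0.4489 -0.1269  0.018 ]
112.84764071574124 -89.38154241736413
153.16139798938022 179.60422178118444
[ 14 128 159] [ 16 109 223] [ 17 107 224]
```

View pics/crop.png

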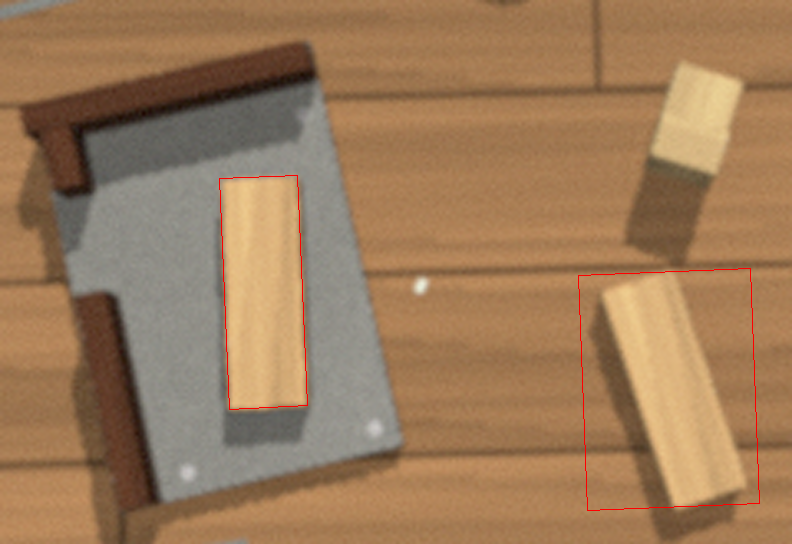

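The crop confirms the light wooden blank at crop (675,385) as the upper one, next to the stepped offcut at (700,120). The lower blank's fit is tight, but the upper one's mask leaked into the bench. I'll refit it and get the jig's yaw from the bed edges.

Run:
```python
from h import *
np.set_printoptions(precision=4,suppress=True)
im=cv2.imread('pics/top0.png'); i=env.camera_info('top')
hsv=cv2.cvtColor(im,cv2.COLOR_BGR2HSV)
def rect(m0,win,z,n):
    a,b,c,d=win
    m=np.zeros(m0.shape,np.uint8); m[b:d,a:c]=m0[b:d,a:c]
    m=cv2.morphologyEx(m,cv2.MORPH_OPEN,np.ones((5,5)))
    cs,_=cv2.findContours(m,0,1); c_=max(cs,key=cv2.contourArea)
    W=np.float32([pix2plane(i,u,v,z)[:2]*1000 for u,v in c_[:,0]])
    print(n,cv2.minAreaRect(W))
V=hsv[:,:,2];Sa=hsv[:,:,1]
for t in (190,198): rect((V>t),(345,170,402,256),.018,'up'); rect((V>t),(228,140,272,228),.030,'low')
f=lambda u,v:pix2plane(i,u/3.3+169.5,v/3.3+94.5,.012)
for a,b in [((403,443),(322,85)),((403,443),(160,500)),((85,130),(160,500))]:
    A,B=f(*a),f(*b); e=B-A; print(A,B,np.linalg.norm(e),np.degrees(np.arctan2(e[1],e[0])))
```

```text
up ((450.43365478515625, -130.28118896484375), (151.70823669433594, 49.41262435913086), 16.844703674316406)
low ((517.2180786132812, 133.93963623046875), (149.0223846435547, 47.43048858642578), 1.7207368612289429)
up ((449.7107238769531, -130.19979858398438), (148.9644012451172, 48.5755615234375), 16.848962783813477)
low ((518.1386108398438, 133.89503479003906), (146.8677978515625, 46.842315673828125), 1.522466778755188)
[0.4181 0.0473 0.012 ] [0.6587 0.0972 0.012 ] 0.2457923941836832 11.732535644763631
[0.4181 0.0473 0.012 ] [0.3851 0.206  0.012 ] 0.16211339809864467 101.71388474871561
[0.6321 0.256  0.012 ] [0.3851 0.206  0.012 ] 0.2519383289882916 -168.55602742612965
```

Upper blank is at (0.450,-0.130), yaw 16.85°. Lower is at (0.5175,0.134), yaw 1.6°, and the jig yaw is about 11.6°. I'll grasp the upper one.

```bash
cat >> h.py <<'E'
def quat(deg):
    best=None
    for k in (0,180):
        a=np.radians(deg+k)/2; yield [np.cos(a),np.sin(a),0,0]
def bestq(p,deg):
    c=[(abs(j[5]),q) for q in quat(deg) if (j:=env.inverse_kinematics(p,q)) is not None]
    return min(c)[1]
def st(n):
    o=env.get_obs(); print(n,'t%.2f'%o['t'],np.round(o['tcp_pos'],4),'F',np.round(o['contact_force'],1),'T',np.round(o['torque'],2),'w%.4f'%o['gripper_width'],'j6 %.2f'%o['qpos'][5]); return o
E
python3 - <<'E'
from h import *
P=[.450,-.1302,.10]
q=bestq(P,16.85); print(q)
env.movep(P,q); st('hover')
env.line_to([.450,-.1302,.004],speed=.12); st('down')
env.close_gripper(25); st('grip')
env.line_to([.450,-.1302,.11],speed=.15); st('lift')
snap('wrist','wrist1')
P=[.5175,.134,.11]; q=bestq(P,1.6); print(q)
env.movep(P,q); o=st('over lower'); print(o['eef_rot'])
snap('scene','scene1')
a=cv2.imread('pics/wrist1.png');b=cv2.imread('pics/scene1.png')[130:400,150:480]
b=cv2.resize(b,(489,400))
cv2.imwrite('pics/pair1.png',cv2.resize(np.hstack([a,b]),(800,283)))
E
```

```text
[np.float64(0.9892084980475244), np.float64(0.14651466612786884), 0, 0]
hover t3.48 [ 0.4504 -0.1297  0.1002] F [0.5 0.2 0.8] T [-0.07  0.12  0.01] w0.0873 j6 0.83
down t4.43 [ 0.4506 -0.1304  0.0046] F [ 0.6  0.4 -0.1] T [-0.03  0.14  0.02] w0.0867 j6 0.83
grip t5.15 [ 0.4501 -0.1303  0.0041] F [0.4 0.3 1.4] T [-0.06  0.17 -0.01] w0.0498 j6 0.83
lift t6.01 [ 0.4493 -0.1299  0.109 ] F [-0.5  0.8 -1.7] T [-0.03  0.16 -0.05] w0.0499 j6 0.83
[np.float64(-0.01396218033914523), np.float64(0.9999025240093042), 0, 0]
over lower t8.05 [0.5174 0.1337 0.1098] F [-0.3 -0.1 -0.9] T [ 0.09 -0.02  0.01] w0.0499 j6 -1.49
[-1.34548440e-02  9.99909465e-01 -6.70452732e-05 -1.56091416e-04]
```

View pics/pair1.png

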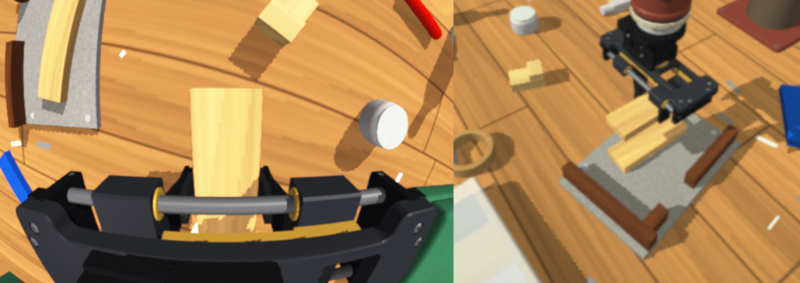

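The upper blank is held level between the fingers (width 49.9 mm) and hovers above the lower one. Now I place it, release, and look.

Run:
```python
from h import *
env.line_to([.5175,.134,.042],speed=.12); st('near')
z=.042
for k in range(9):
    z-=.0015; env.line_to([.5175,.134,z],speed=.05); o=st('z')
    if o['contact_force'][2]>3.5: break
env.release(); st('rel')
env.line_to([.5175,.134,.11],speed=.2)
im,i=snap('wrist','wrist2'); snap('scene','scene2')
st('up')
a=cv2.imread('pics/wrist2.png');b=cv2.imread('pics/scene2.png')[190:390,220:450]
b=cv2.resize(b,(460,400))
cv2.imwrite('pics/pair2.png',cv2.resize(np.hstack([a,b]),(800,291)))
```

```text
near t8.82 [0.518  0.134  0.0425] F [-0.3 -0.5 -0.5] T [ 0.05 -0.04 -0.03] w0.0498 j6 -1.49
z t9.07 [0.5181 0.1341 0.0413] F [-0.1 -0.5 -1.2] T [ 0.06 -0.02 -0.06] w0.0499 j6 -1.49
z t9.32 [0.5175 0.134  0.0391] F [ 0.3 -0.7 -1. ] T [ 0.02  0.01 -0.04] w0.0500 j6 -1.49
z t9.57 [0.5174 0.134  0.0373] F [-0.1 -0.7 -0.8] T [ 0.02 -0.02 -0.03] w0.0497 j6 -1.49
z t9.82 [0.5174 0.134  0.0358] F [-0.3 -0.4 -1.1] T [0.04 0.04 0.05] w0.0498 j6 -1.49
z t10.07 [0.5174 0.134  0.0344] F [ 0.4 -0.4 -1.2] T [ 0.06  0.04 -0.02] w0.0497 j6 -1.49
z t10.32 [0.518  0.1341 0.0341] F [-2.9 -0.6  6.7] T [-0.01  0.47  0.04] w0.0500 j6 -1.49
rel t11.22 [0.5175 0.134  0.033 ] F [ 1.1 -0.1 -1. ] T [ 0.05  0.05 -0.01] w0.0869 j6 -1.49
up t11.85 [0.516  0.1338 0.108 ] F [ 0.1 -1.  -0.8] T [ 0.02 -0.03 -0.01] w0.0867 j6 -1.49
```

View pics/pair2.png

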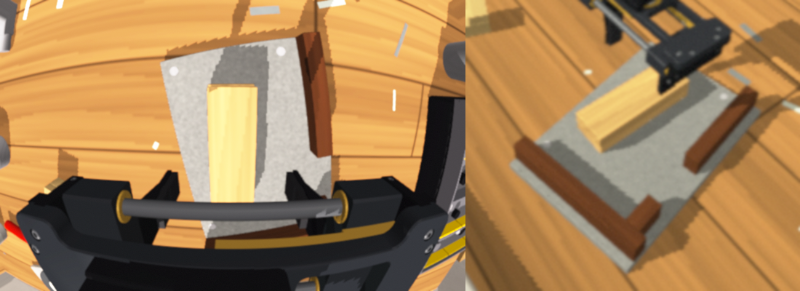

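The pile is stacked squarely: the wrist view shows only the upper top at (232,140), and the scene crop shows aligned sides. Next I grip both blanks, turn to the jig's yaw, and slide close to the corner.

```bash
cat >> h.py <<'E'
PSI=11.6
ex=np.array([np.cos(np.radians(PSI)),np.sin(np.radians(PSI)),0]); ey=np.array([-ex[1],ex[0],0])
SEAT=np.array([.5612,.2157,.0145])
Q=list(quat(PSI))[1]
def jf(o): f=o['contact_force']; return f@ex,f@ey
E
python3 - <<'E'
from h import *
env.line_to([.5175,.134,.0145],speed=.15); st('down')
env.close_gripper(15); st('grip')
p0=np.array([.5175,.134,.0145])
print((p0-SEAT)@ex,(p0-SEAT)@ey)
a=SEAT-.010*ex-.045*ey
env.line_to(a,speed=.04,frame=Q); st('a')
env.line_to(SEAT-.010*ex-.012*ey,speed=.05); o=st('b'); print(jf(o))
im,i=snap('wrist','wrist3'); snap('top','top3');snap('scene','scene3')
t=cv2.imread('pics/top3.png')[95:260,150:310]; t=cv2.resize(t,None,fx=2.4,fy=2.4)
b=cv2.resize(cv2.imread('pics/scene3.png')[190:390,220:450],(456,396))
cv2.imwrite('pics/pair3.png',cv2.resize(np.hstack([t,b]),(800,376)))
E
```

```text
down t12.63 [0.517  0.1339 0.0137] F [ 0.1 -0.3  0.2] T [-0.   -0.    0.06] w0.0870 j6 -1.49
grip t13.35 [0.5176 0.134  0.0146] F [0. 0. 1.] T [-0.03  0.12 -0.  ] w0.0499 j6 -1.49
-0.05923550456511672 -0.07124419273818773
a t14.89 [0.5606 0.1697 0.0146] F [0.8 0.3 2.1] T [-0.02  0.11  0.01] w0.0499 j6 -1.61
b t15.70 [0.5537 0.2027 0.0146] F [-0.5  1.6  2.9] T [ 0.29  0.07 -0.02] w0.0494 j6 -1.56
(np.float64(-0.13301666827473946), np.float64(1.6596904119202962))
```

View pics/pair3.png

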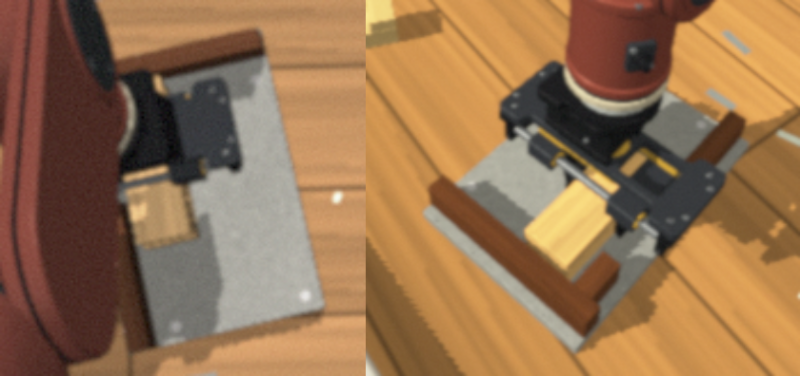

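The pile is held about 10 mm from both fences, with the finger lined up with the gap. Now I feel for the end fence, then the side fence, with a light grip so both blanks can slip flush.

Run:
```python
from h import *
def push(p,d,ax,lim,maxmm):
    for k in range(maxmm):
        p=p+.001*d; env.line_to(p,speed=.02); o=env.get_obs(); f=jf(o); 
        print('%.1f'%o['t'],np.round([(o['tcp_pos']-SEAT)@ex*1e3,(o['tcp_pos']-SEAT)@ey*1e3],1),'F',np.round(f,1),'Tz %.2f w%.4f'%(o['torque'][2],o['gripper_width']))
        if -f[ax]>lim: break
    return p
p=SEAT-.010*ex-.012*ey
print('x');p=push(p,ex,0,6,20)
print('y');p=push(p,ey,1,10,20)
np.save('p.npy',p); st('end')
```

```text
x
16.1 [ -9.2 -12.1] F [-1.9  1.5] Tz 0.03 w0.0500
16.4 [ -8.4 -12.3] F [-2.5  1.6] Tz 0.03 w0.0496
16.6 [ -7.4 -12.4] F [-1.7 -0.6] Tz 0.02 w0.0498
16.9 [ -6.4 -12.5] F [-2.6 -0.1] Tz 0.01 w0.0500
17.1 [ -5.4 -12.5] F [-1.9 -0.2] Tz 0.01 w0.0497
17.4 [ -4.4 -12.5] F [-1.5 -1.1] Tz 0.05 w0.0499
17.6 [ -4.  -12.5] F [-5.2 -1.1] Tz 0.08 w0.0502
17.9 [ -4.  -12.5] F [-7.8 -0.6] Tz -0.03 w0.0499
y
18.1 [ -3.9 -12.4] F [-8.9 -3.7] Tz -0.06 w0.0499
18.4 [ -3.9 -11.9] F [-7.9 -5.9] Tz 0.02 w0.0499
18.6 [ -3.9 -11.2] F [-8.1 -6.2] Tz -0.09 w0.0498
18.9 [ -3.9 -10.2] F [-8.3 -7.6] Tz -0.06 w0.0498
19.1 [-3.9 -9.3] F [-8.4 -5.2] Tz -0.10 w0.0497
19.4 [-3.9 -8.3] F [-8.3 -6.2] Tz -0.04 w0.0499
19.6 [-3.9 -7.3] F [-8.7 -7.1] Tz -0.05 w0.0499
19.9 [-3.9 -6.3] F [-7.3 -5.7] Tz -0.06 w0.0497
20.1 [-3.9 -5.3] F [-8.4 -7.7] Tz -0.08 w0.0500
20.4 [-3.9 -4.3] F [-7.9 -6.6] Tz -0.08 w0.0498
20.6 [-3.9 -3.3] F [-7.4 -6. ] Tz -0.02 w0.0501
20.9 [-3.9 -2.3] F [-7.8 -6.9] Tz -0.06 w0.0495
21.1 [-3.9 -1.3] F [-8.2 -7. ] Tz -0.05 w0.0500
21.4 [-3.7 -0.6] F [-7.  -7.8] Tz 0.13 w0.0497
21.6 [-3.6 -0.5] F [ -6.7 -10.9] Tz 0.07 w0.0501
end t21.60 [0.5578 0.2145 0.0144] F [ -4.4 -12.   11. ] T [-1.95  0.74  0.07] w0.0501 j6 -1.53
```

Contact with both fences is felt. The two blanks may still be offset in x by a millimetre or so, so I'll relieve y, loosen the grip, and overdrive +x so both slip up to the end fence.

Run:
```python
from h import *
def show(n=''):
    o=env.get_obs(); f=jf(o)
    print(n,'%.1f'%o['t'],np.round([(o['tcp_pos']-SEAT)@ex*1e3,(o['tcp_pos']-SEAT)@ey*1e3,o['tcp_pos'][2]*1e3],1),'F',np.round(f,1),np.round(o['contact_force'][2],1),'w%.4f'%o['gripper_width']); return f
p=np.load('p.npy')
p=p-.004*ey; env.line_to(p,speed=.03); show('back')
env.close_gripper(4); show('loose')
for k in range(6):
    p=p+.0015*ex; env.line_to(p,speed=.02); f=show('x')
np.save('p.npy',p)
snap('scene','scene4');snap('wrist','wrist4')
b=cv2.resize(cv2.imread('pics/scene4.png')[250:370,260:420],(533,400),interpolation=cv2.INTER_CUBIC)
cv2.imwrite('pics/pair4.png',cv2.resize(np.hstack([cv2.imread('pics/wrist4.png')[:,150:500],b]),(795,360)))
```

```text
back 21.9 [-3.6 -1.8 14.3] F [-5.2 -0.5] 9.0 w0.0498
loose 22.1 [-3.2 -1.8 13.9] F [-3.8 -2. ] 3.4 w0.0502
x 22.4 [-1.3 -1.3 13.7] F [-3. -2.] -0.4 w0.0504
x 22.6 [-0.2 -1.2 13.6] F [-4.9 -1.4] 0.6 w0.0496
x 22.9 [ 1.1 -1.2 13.4] F [-5.3 -1.4] 1.1 w0.0501
x 23.1 [ 2.5 -1.2 13.3] F [-5.8 -2.1] 0.1 w0.0498
x 23.4 [ 3.9 -1.2 13.3] F [-5.3 -2.7] -0.2 w0.0499
x 23.6 [ 5.4 -1.2 13.2] F [-5.6 -0.6] -0.7 w0.0502
```

View pics/pair4.png

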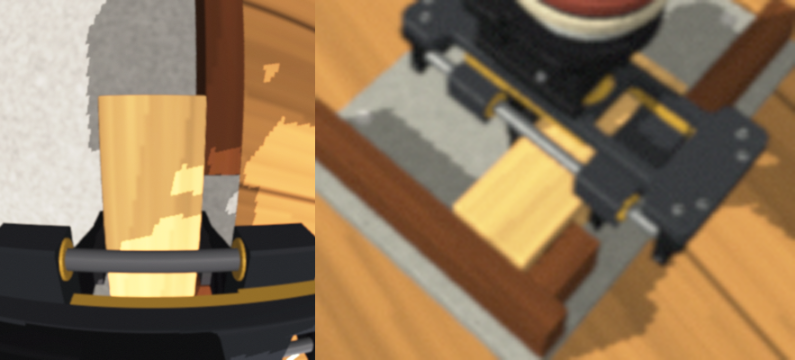

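With the light grip the fingers slipped about 9 mm along the pile at a steady 5 N, so both blanks now butt against the end fence. Next I press y lightly, grip harder, and load both directions.

Run:
```python
from h import *
def show(n=''):
    o=env.get_obs(); f=jf(o)
    print(n,'%.1f'%o['t'],np.round([(o['tcp_pos']-SEAT)@ex*1e3,(o['tcp_pos']-SEAT)@ey*1e3,o['tcp_pos'][2]*1e3],1),'F',np.round(f,1),np.round(o['contact_force'][2],1),'T',np.round(o['torque'],2),'w%.4f'%o['gripper_width']); return f
p=np.load('p.npy')
for k in range(8):
    p=p+.0015*ey; env.line_to(p,speed=.03); f=show('y')
    if -f[1]>12: break
env.close_gripper(40); show('grip')
for k in range(8):
    p=p+.001*ex; env.line_to(p,speed=.02); f=show('x')
    if -f[0]>14: break
for k in range(5):
    if -f[1]>14: break
    p=p+.001*ey; env.line_to(p,speed=.03); f=show('y')
np.save('p.npy',p)
env.dwell(.3); show('hold')
for c in ('scene','wrist','top'): snap(c,c+'5')
b=cv2.resize(cv2.imread('pics/scene5.png')[250:370,260:420],(533,400),interpolation=cv2.INTER_CUBIC)
cv2.imwrite('pics/pair5.png',cv2.resize(np.hstack([cv2.imread('pics/wrist5.png')[:,150:500],b]),(795,360)))
```

```text
y 23.9 [ 5.7 -0.4 13.3] F [-4.5 -5.5] -1.1 T [-0.77  0.54 -0.  ] w0.0499
y 24.2 [ 5.8  0.3 13.3] F [-4.  -7.4] -1.8 T [-1.36  0.47 -0.06] w0.0514
y 24.4 [ 5.8  1.7 13.2] F [-3.6 -7.4] -0.6 T [-1.39  0.46 -0.05] w0.0544
y 24.7 [ 5.8  3.2 13.3] F [-4.  -7.9] -0.8 T [-1.39  0.43 -0.12] w0.0573
y 24.9 [ 5.8  4.7 13.2] F [-3.8 -8.1] -1.2 T [-1.38  0.42 -0.08] w0.0598
y 25.2 [ 5.8  6.2 13.2] F [-3.4 -7.1] -1.2 T [-1.34  0.4  -0.06] w0.0635
y 25.4 [ 5.8  7.7 13.2] F [-4. -8.] -0.9 T [-1.34  0.46 -0.1 ] w0.0662
y 25.7 [ 5.8  9.2 13.2] F [-3.9 -8.1] -1.7 T [-1.34  0.44 -0.05] w0.0692
grip 26.0 [ 5.7 -0.2 12.9] F [ -4.7 -42.9] 0.2 T [-6.81 -0.49  0.24] w0.0492
x 26.3 [ 5.7 -0.3 12.9] F [ -9.7 -42.3] 3.5 T [-6.84  0.19  0.22] w0.0492
x 26.5 [ 5.7 -0.3 12.9] F [-13.2 -42.3] 6.9 T [-6.89  0.75  0.12] w0.0498
x 26.8 [ 5.7 -0.2 12.9] F [-18.  -42.9] 10.2 T [-7.04  1.34  0.13] w0.0499
hold 27.1 [ 5.7 -0.3 12.9] F [-18.1 -42.3] 10.9 T [-7.01  1.29  0.12] w0.0495
```

View pics/pair5.png

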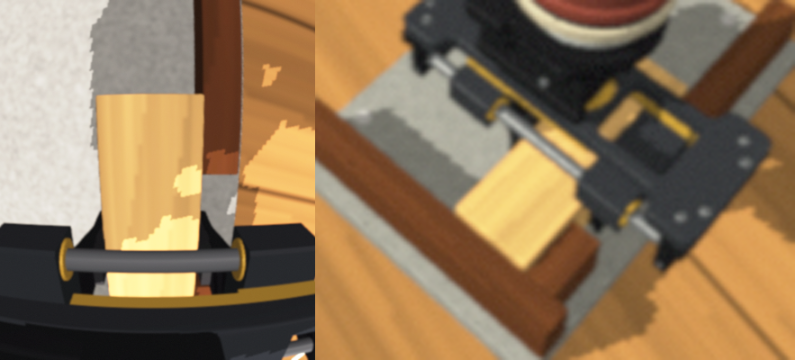

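The light grip yielded at 8 N during the y push, so the fingers opened to 69 mm. They recentred when I gripped hard, but the command then lay 9 mm too far and y built up to 42 N. I'll ease that to about 20 N, check, then finish.

Run:
```python
from h import *
def show(n=''):
    o=env.get_obs(); f=jf(o)
    print(n,'%.1f'%o['t'],np.round([(o['tcp_pos']-SEAT)@ex*1e3,(o['tcp_pos']-SEAT)@ey*1e3,o['tcp_pos'][2]*1e3],1),'F',np.round(f,1),np.round(o['contact_force'][2],1),'T',np.round(o['torque'],2),'w%.4f'%o['gripper_width'],np.round(np.degrees(2*np.arctan2(o['eef_rot'][1],o['eef_rot'][0]))-180,2)); return f
p=np.load('p.npy')
for k in range(8):
    p=p-.001*ey; env.line_to(p,speed=.02); f=show('y-')
    if -f[1]<22: break
np.save('p.npy',p)
env.dwell(.4); show('hold')
snap('scene','scene6'); snap('wrist','wrist6')
b=cv2.resize(cv2.imread('pics/scene6.png')[280:370,290:390],(667,600),interpolation=cv2.INTER_CUBIC)
cv2.imwrite('pics/z6.png',b)
```

```text
y- 27.5 [ 5.7 -0.3 12.9] F [-17.2 -38.4] 9.5 T [-6.58  1.35  0.1 ] w0.0496 11.62
y- 27.7 [ 5.7 -0.3 12.9] F [-17.7 -34.5] 9.3 T [-6.24  1.4   0.06] w0.0494 11.62
y- 28.0 [ 5.7 -0.3 12.9] F [-16.7 -30.6] 10.0 T [-5.9   1.41  0.05] w0.0498 11.63
y- 28.2 [ 5.7 -0.3 12.9] F [-15.6 -27.2] 8.9 T [-5.33  1.5   0.01] w0.0499 11.63
y- 28.5 [ 5.7 -0.3 12.9] F [-16.3 -23.8] 8.1 T [-4.85  1.55 -0.01] w0.0494 11.64
y- 28.7 [ 5.7 -0.3 13. ] F [-15.6 -19.5] 8.4 T [-4.35  1.68 -0.02] w0.0498 11.64
hold 29.1 [ 5.7 -0.3 13. ] F [-16.1 -21.4] 9.0 T [-4.33  1.72 -0.01] w0.0499 11.64
```

View pics/z6.png

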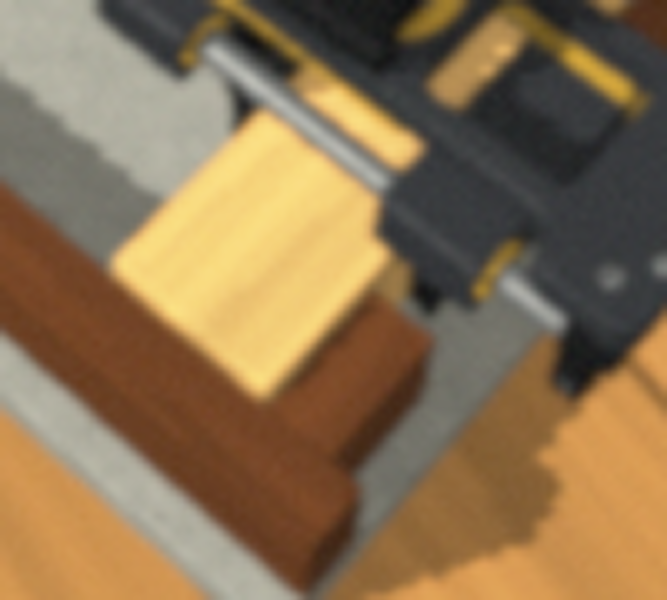

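The crop shows the upper blank's end edge, (110,260) to (260,400), along the end fence, and its long edge, (260,400) to (390,260), along the side fence. No wedge is visible. Handing in.

Run:
```python
from h import *
st('before'); env.finish_job()
```

```text
before t29.23 [0.5668 0.2165 0.0129] F [-11.5 -23.8   9.2] T [-4.29  1.61 -0.03] w0.0499 j6 -1.53
the job is handed in; nothing more can be done
```

I laid the wooden upper blank on the lower one, gripped both, and slid the pile into the corner. I handed the job in at about 29 s, with the arm still holding and pressing.

**Last checks:**
- **Pressing:** about 16 N against the end fence and 21 N against the side fence, with a 40 N grip. The opening was 49.9 mm and the pile was not moving.
- **Flushness:** the final scene crop shows the upper blank parallel to both fences with no visible gap. The lower blank is hidden there. I infer that it is flush from the light-grip slip up to the end fence and the shared squeeze of the jaws.

**What went off plan:**
- **Side-fence push:** the light 4 N grip yielded, and the fingers opened to 69 mm. Re-gripping then raised the push there to about 42 N for a moment, through the fingers. I eased it to 21 N before finishing.
- **End-fence contact:** it came about 4 mm earlier than the camera estimate. I attribute this to a small offset between the blanks plus camera error. The slip step should have removed the offset.
- **Tool height:** it sat about 1.5 mm below the command, with about 9 N upward on the tool. I don't know the cause, and it stayed well under the limits.

The tin and the offcut were never approached, though I did not re-measure them at the end.

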